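# Zero the thickness gauge and hold its head over the solar cell

### The job

Zero the gauge while its head is still on its rest: press the plunger of the zeroing unit down to its stop, then let it come all the way up. Then pick up the head, carry it over the white cassettes and hold it hovering about 12 mm above the middle of the solar cell, level and with its long side along the cell's long side; finish while holding it there, still, in the gripper. Nothing may touch the cell or the plate it lies on, and the cassettes and the bottle stay where they are.

Things in the scene. Friction and masses are not known exactly. Their poses are not given: they have to be found in the camera images.
- head: Loose hand-held gauge head, about 0.25 kg. Grey rectangular foot 100 (x) x 40 (y) x 25 mm high; on its middle stands an upright white handle 56 (x) x 24 (y) mm, from 25 to 87 mm above the underside: grasp it across its 24 mm (along y) from above. Origin: centre of the underside; x along the foot's long side, z up. It is the same either way round.
- rest: Fixed dark steel rest on which the head stands at the start, 130 (x) x 60 (y) mm, top face 18 mm above the bench, a 4 mm high lip across each short end (3 to 7 mm clear of the foot). The head lies along it within 3 degrees. Origin: centre of the underside, on the bench. It is on one side of the row of cassettes (left or right), the chuck on the other.
- chuck: Fixed flat aluminium plate, 190 (x) x 110 (y) x 20 mm high, with the solar cell lying centred on it. Origin: centre of the underside, on the bench; x along its long side.
- cell (a point): Centre of the upper face of the dark blue rectangular half-cut solar cell, 156 (x) x 78 (y) mm, 21 mm above the bench. x along the cell's long side, z up.
- plunger (a joint): Travel of the plunger in m: 0 = fully up, 0.012 = down at its stop. The spring takes about 2.4 N to start and 6 N at the stop, and returns it when released.
- plunger_top (a point): Centre of the flat top of the black mushroom-shaped plunger head, 36 mm across, 80 mm above the bench when up. It moves straight down 12 mm. It stands in the middle of the zeroing unit, a fixed grey box 80 x 80 x 50 mm high.
- cassette_near: Loose white comb-sided cassette full of dark upright cells, 130 (x) x 105 (y) x 105 mm high, about 0.7 kg; the one nearer the robot. Origin: centre of the underside. Leave it alone.
- cassette_far: The same kind of cassette, 130 (x) x 105 (y) x 105 mm high, farther from the robot; the two make a row between rest and chuck. Origin: centre of the underside. Leave it alone.
- bottle: Loose white plastic bottle, 64 mm across, 170 mm high, standing at the far left. Origin: centre of the underside. Leave it alone.
Mind the look-alikes: they are no part of the job. What is meant by the head is not green, and is the smaller of those in its own colour.

How it is judged (in metres and radians):
On the way, in this order (a step that is already met when the one before it is completed fails the run):
1. the plunger is pressed down to its stop while the head is on its rest (value of joint plunger above 0.0108 m and horizontal distance between head and rest below 0.012 m and z of head in the frame of rest below 0.022 m), for 0.1 s.
2. the plunger is let up again with the head still on its rest (value of joint plunger below 0.002 m and horizontal distance between head and rest below 0.012 m and z of head in the frame of rest below 0.022 m), for 0.1 s.
3. the head crosses the row of cassettes with its underside above their tops, held by the fingers (height (world z) of head above 0.105 m and contact force between the fingers and head above 0.5 N and (y of head in the frame of cassette_near between -0.05 and 0.05 m or y of head in the frame of cassette_far between -0.05 and 0.05 m)), for 0.04 s.
At the end, for the whole second after the job is handed in: Gripper holds the head still, underside 5 to 22 mm above the cell, within 12 mm of its centre, long sides parallel within 0.12 rad, tilt under 0.10 rad, cell and plate untouched; plunger up (under 2 mm); cassettes and bottle within 12 mm of where they were (horizontal distance between head and cell below 0.012 m and z of head in the frame of cell between 0.005 and 0.022 m and angle between the x axis of head and the x axis of cell, either way round below 0.12 rad and angle between head's own z axis and vertical below 0.1 rad and contact force between the fingers and head above 0.5 N and contact force between each of head, the fingers and chuck below 0.1 N and linear speed of head below 0.02 m/s and angular speed of head below 0.15 rad/s and value of joint plunger below 0.002 m and distance of each of cassette_near, cassette_far, bottle from where it was at the start of the episode below 0.012 m and angle between each of cassette_near, cassette_far, bottle's own z axis and vertical below 0.15 rad); the arm keeps its last pose, push and grip.
It fails at once if the head or the robot touches the cell or its plate (contact force between any of head, the fingers, the arm and chuck above 0.5 N).
It fails at once if a cassette or the bottle is moved more than 12 mm or tipped (not (distance of cassette_near from where it was at the start of the episode below 0.012 m) or not (angle between cassette_near's own z axis and vertical below 0.15 rad) or not (distance of cassette_far from where it was at the start of the episode below 0.012 m) or not (angle between cassette_far's own z axis and vertical below 0.15 rad) or not (distance of bottle from where it was at the start of the episode below 0.012 m) or not (angle between bottle's own z axis and vertical below 0.15 rad)).
It also fails if it takes over 56 s, if anything falls off the work surface, if the arm or the gripper's body presses on something with over 40 N, if the wrist force passes 120 N, or if a joint passes its speed limit or range.

### The arm

A 6-joint arm with a two-finger parallel gripper is mounted at the origin on the work surface. World frame = base frame: x ahead of the robot, y to its left, z up, the work surface at z = 0. Lengths are in m, angles in degrees, forces in N, time in s.
With the tool pointing down it reaches from about 0.3 to 0.75 m from the base axis. Payload 8.5 kg.
Tool frame: the origin (TCP) lies at the very end of the fingers, on their centre line; the grasp point (between the pads) lies 19 mm behind it (env.hold_point_z is the distance from the TCP to the grasp point, in m); z points along the fingers, y is the line along which they close (so a half turn about z gives the same grasp; the last joint's range is limited). The gripper opens to 85 mm and grips with 20 to 120 N. Pads are 22 mm wide; open, the fingers measure 114 mm over their backs; the gripper's body (76 mm by 85 mm) begins 54 mm behind the grasp point. The pads swing forward as they close: fully open they stand 13 mm farther back than shut.
Start: joints at [-84.299, 21.807, 74.336, -0, 83.858, -12.336], TCP at [0.17, -0.523, 0.231] pointing down, gripper open.
Joint ranges: [-178.18, 178.18], [-50.72, 133.34], [12.68, 142.11], [-81.47, 261.47], [9.98, 163.14], [-165.26, 165.26]. Speed limits (degrees/s): [136.94, 136.94, 180, 180, 180, 180].

### API

Orientations are given as a 3x3 rotation matrix whose columns are the frame's x, y, z axes.
In Python, from rig import env, optics gives the robot as it stands.
- The arm moves only by the shell command python3 -m jog 'ROWS' [OPENING] [FORCE]. ROWS is JSON, a list of rows, each an object with "linear": the shift along the tool's x, y, z in units of 40 mm (1.0 is 40 mm), a list of three; "roll": the turn about the tool's z in units of 5 degrees (1.0 is 5 degrees). A call has 1 to 12 rows; each row shifts and turns the commanded pose from where the row before left it, along the tool's axes as they then stand; what a row does not reach is not made up. A row lasts 1/12 s, in which the tool goes at most 41.7 mm and 7.16 degrees, less where a joint would pass 70% of its speed; a pose out of reach is approached as far as the arm can. A call is refused whole if a number of a shift passes 1 or a number of a turn 1, either way. A call with a gripper value outside its range is refused whole. OPENING is the opening, from -1 (shut) to 1 (fully open), set as the call begins (- or left out, the last holds). The fingers move at their own pace and stop on an object; FORCE is the grip in N (left out, the last holds). Time passes only in rows, so rows that do not move let the fingers close. It gives the time, the measured TCP pose, the force, the opening and the grip force at its end, in the units of the state.
- env.observe(): the state, without advancing time (a new reading comes with each control period).
- optics.get_image(name): name is "scene" or "top" or "wrist"; returns the picture (400x640x3 uint8, red, green, blue); there is no depth.
- optics.calibration(name): a dict with "fov_y" (degrees; the focal length in pixels is half the picture's height over the tangent of half this angle, whatever the lens; pixels are square), "cx", "cy" (the principal point, pixels), "T" (4x4, takes a point from camera to world coordinates). Camera axes: x right, y down, z forward; pixel columns grow to the right and rows downward; lengths in m; the calibration is good to about 2 mm. A picture is of the moment at which its call begins: read the wrist's pose just before it. calibration takes no time and is no camera call; for the wrist camera it gives the pose at the moment of the call.
- env.close_job(): hands the job in; it is judged then, once.
The state is a dict: "time_s": time; "q": joint angles; "qvel": joint speeds; "joint_efforts": joint torques, N m; "position": TCP position; "tool_rot": TCP orientation; "ft_force": force on the tool from outside, world axes, zero at the start; "wrist_torque": the same for the moment, N m; "grip_width": finger opening in m; "gripper_force": force on a finger pad.
Only numpy, scipy, OpenCV 4.12 (cv2) and the standard library are available. Lean on these libraries where they do the work, as an engineer would, in place of code of your own. Each camera call takes 0.05 s, during which the arm holds its last target. There are 200 camera calls.

## Working session

There is one attempt and no reset: what is moved stays moved. The work goes in short steps, Python scripts to look and compute and a shell command to move; the robot and the scene stay as the last step left them, time stands still between calls to the robot, and variables do not carry over. Pictures are saved under pics/ and viewed, at most 10 in all, crops included, and the job is handed in when it is done.

```bash
mkdir -p pics; ls; python3 - <<'E'
from rig import env, optics
import cv2
for n in ("top","scene"):
    c=optics.calibration(n); print(n,c)
    cv2.imwrite(f"pics/{n}0.png",cv2.cvtColor(optics.get_image(n),cv2.COLOR_RGB2BGR))
s=env.observe(); print(s['position'],s['tool_rot'],s['time_s'],s['grip_width'],env.hold_point_z)
E
```

```text
pics
top {'fov_y': 49.928679268417625, 'cx': 312.1467228912624, 'cy': 202.54118991321315, 'T': array([[-0.01460779, -0.9914802 ,  0.12943581,  0.40507293],
       [-0.99989194,  0.01427106, -0.00352868,  0.0035297 ],
       [ 0.00165143, -0.12947336, -0.99158153,  1.03516976],
       [ 0.        ,  0.        ,  0.        ,  1.        ]])}
scene {'fov_y': 49.83566960242307, 'cx': 317.8884583431542, 'cy': 195.2682137683029, 'T': array([[ 7.49332647e-02,  6.12929964e-01, -7.86576039e-01,
         1.22676334e+00],
       [ 9.97187880e-01, -4.69734772e-02,  5.83937081e-02,
        -5.81604423e-02],
       [-1.15695820e-03, -7.88739724e-01, -6.14726207e-01,
         6.39241915e-01],
       [ 0.00000000e+00,  0.00000000e+00,  0.00000000e+00,
         1.00000000e+00]])}
[ 0.17027218 -0.52270645  0.23076829] [[ 9.50862633e-01  3.09613054e-01 -9.59391832e-05]
 [ 3.09612906e-01 -9.50861769e-01  1.32086443e-03]
 [ 3.17731970e-04 -1.28566464e-03 -9.99999123e-01]] 0.1 0.08551596745520737 0.0187
```

View pics/top0.png

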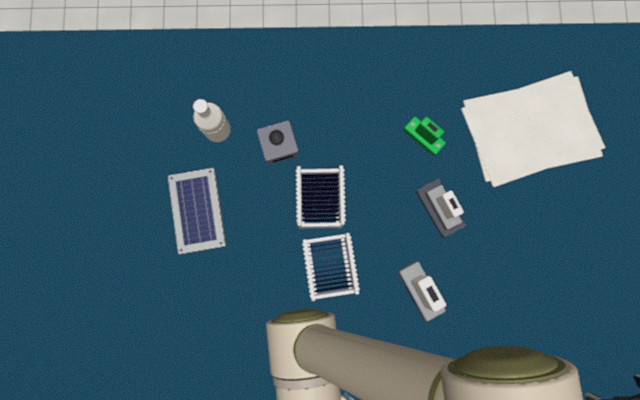

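View pics/scene0.png

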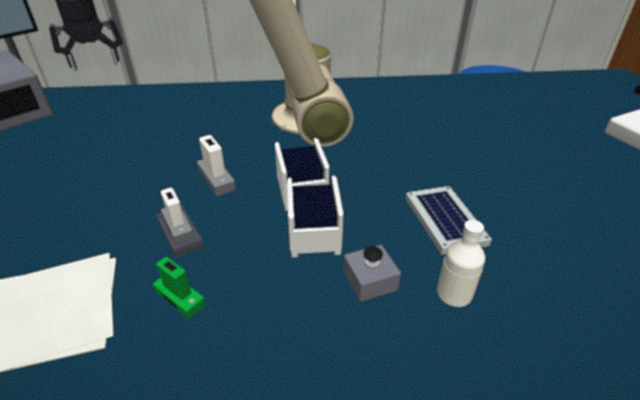

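Top view: the rest with the head is at about (442,208), the chuck at (197,210), the plunger at (277,138), the cassettes at (320,197) and (331,266), and the bottle at (212,122). The decoys are the green head at (425,134) and the larger head off the rest at (423,292). I'll enlarge these areas next.

```bash
python3 - <<'E'
import cv2,numpy as np
a=cv2.imread("pics/top0.png")
c1=cv2.resize(a[170:245,405:480],None,fx=5.2,fy=5.2,interpolation=cv2.INTER_CUBIC) 
c2=cv2.resize(a[110:260,160:310],None,fx=2.6,fy=2.6,interpolation=cv2.INTER_CUBIC) # 
cv2.imwrite("pics/cropA.png",np.hstack([c1,c2]))
c3=cv2.resize(a[150:310,280:380],None,fx=3.5,fy=3.5,interpolation=cv2.INTER_CUBIC)
cv2.imwrite("pics/cropB.png",c3)
E
```

```text
(no output)
```

View pics/cropA.png

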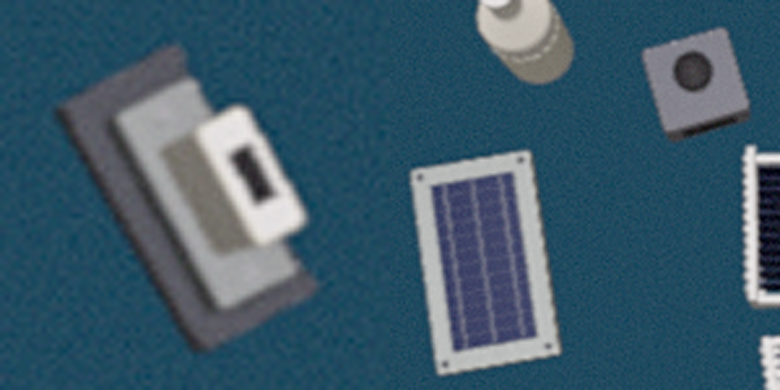

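The crop shows clear corners for the handle top, foot, rest, chuck, cell, plunger cap and box. I'll convert them to positions.

```bash
cat > h.py <<'E'
import numpy as np
from rig import optics
def ray(cal,uv,z):
    f=200/np.tan(np.radians(cal['fov_y']/2)); T=cal['T']
    d=T[:3,:3]@np.array([(uv[0]-cal['cx'])/f,(uv[1]-cal['cy'])/f,1])
    return (T[:3,3]+d*(z-T[2,3])/d[2])[:2]
E
python3 - <<'E'
from h import *
np.set_printoptions(precision=4,suppress=True)
c=optics.calibration("top")
A=lambda p:(405+p[0]/5.2,170+p[1]/5.2)
B=lambda p:(160+(p[0]-390)/2.6,110+p[1]/2.6)
I=lambda p:p
for n,f,z,ps in [("handle",A,.105,[(198,128),(243,106),(307,223),(262,245)]),("foot",A,.043,[(113,118),(190,80),(298,275),(222,310)]),
 ("rest",A,.018,[(58,110),(180,47),(316,288),(200,350)]),("chuck",B,.02,[(412,171),(529,152),(560,353),(439,374)]),
 ("cell",B,.021,[(432,186),(512,172),(538,338),(454,352)]),("box",B,.05,[(643,50),(723,28),(749,108),(668,137)]),("plunger",B,.08,[(693,71)]),
 ("casfar",I,.105,[(297,167),(344,167),(345,227),(297,227)]),("casnear",I,.105,[(303,239),(350,235),(358,293),(312,299)]),("bottle cap",I,.17,[(201,106)])]:
    P=np.array([ray(c,f(p),z) for p in ps]); print(n,P.mean(0))
    if len(P)==4:
        e=np.roll(P,-1,0)-P; print("  len",np.linalg.norm(e,axis=1)*1e3,"dir",np.degrees(np.arctan2(e[:,1],e[:,0]))%180)
E
```

```text
handle [ 0.5195 -0.3085]
  len [21.5113 55.423  21.3668 55.352 ] dir [115.0259  25.667  114.8306  25.8176]
foot [ 0.5184 -0.3078]
  len [39.3231 98.7346 37.868  97.5655] dir [115.3032  26.0778 113.4865  26.953 ]
rest [ 0.5202 -0.3076]
  len [ 64.5455 125.7499  61.0038 126.1915] dir [116.3759  26.5242 116.7354  28.1326]
chuck [0.5225 0.275 ]
  len [108.97   188.2452 110.245  188.9742] dir [98.6282  9.4241 99.014   9.0352]
cell [0.5225 0.2756]
  len [ 74.4086 155.3401  76.5493 154.4351] dir [99.3289  9.6836 98.6504  8.8934]
box [0.6812 0.0793]
  len [75.5113 78.5029 77.5696 84.2177] dir [105.1003  16.9874 109.3544  15.6042]
plunger [0.6814 0.0794]
casfar [ 0.539  -0.0188]
  len [103.7562 132.604  104.0459 132.578 ] dir [ 89.1834 179.5497  89.1699 179.4245]
casnear [ 0.3883 -0.0376]
  len [101.9798 124.0956  98.567  128.4356] dir [94.0206  6.3857 96.4372  7.8696]
bottle cap [0.725  0.2299]
```

Edge lengths agree with the given sizes, so the positions are good: head (0.519,-0.308) at 26°, cell (0.5225,0.275) at 9°, plunger (0.681,0.079). Moving to above the plunger with the gripper shut.

```bash
python3 -m jog '[{"linear":[0.8,-0.493,0]},{"linear":[0.8,-0.493,0]},{"linear":[0.8,-0.493,0]},{"linear":[0.8,-0.493,0]},{"linear":[0.8,-0.493,0]},{"linear":[0.8,-0.493,0]},{"linear":[0.8,-0.493,0]},{"linear":[0.8,-0.493,0]},{"linear":[0.8,-0.493,0]},{"linear":[0.8,-0.493,0]},{"linear":[0.8,-0.493,0]}]' -1; python3 -m jog '[{"linear":[0.8,-0.493,0]},{"linear":[0.8,-0.493,0]},{"linear":[0.8,-0.493,0]},{"linear":[0.8,-0.493,0]},{"linear":[0.8,-0.493,0]},{"linear":[0.8,-0.493,0]},{"linear":[0.8,-0.493,0]},{"linear":[0.8,-0.493,0]},{"linear":[0.8,-0.493,0]},{"linear":[0.8,-0.493,0]},{"linear":[0,0,0]},{"linear":[0,0,0]}]'
```

```text
invalid input
invalid input
```

```bash
python3 -m jog '[{"linear":[0.8,-0.493,0],"roll":0},{"linear":[0.8,-0.493,0],"roll":0},{"linear":[0.8,-0.493,0],"roll":0},{"linear":[0.8,-0.493,0],"roll":0},{"linear":[0.8,-0.493,0],"roll":0},{"linear":[0.8,-0.493,0],"roll":0},{"linear":[0.8,-0.493,0],"roll":0},{"linear":[0.8,-0.493,0],"roll":0},{"linear":[0.8,-0.493,0],"roll":0},{"linear":[0.8,-0.493,0],"roll":0},{"linear":[0.8,-0.493,0],"roll":0}]' -1
```

```text
time_s: 1.02
position: [0.4386, -0.206, 0.2312]
tool_rot: [[0.951, 0.31, -0.0], [0.31, -0.951, 0.0], [-0.0, -0.0, -1.0]]
ft_force: [0.5, -0.0, 0.3]
grip_width: -0.0002
gripper_force: 0.0
```

```bash
python3 -m jog '[{"linear":[0.8,-0.493,0],"roll":0},{"linear":[0.8,-0.493,0],"roll":0},{"linear":[0.8,-0.493,0],"roll":0},{"linear":[0.8,-0.493,0],"roll":0},{"linear":[0.8,-0.493,0],"roll":0},{"linear":[0.8,-0.493,0],"roll":0},{"linear":[0.8,-0.493,0],"roll":0},{"linear":[0.8,-0.493,0],"roll":0},{"linear":[0.8,-0.493,0],"roll":0},{"linear":[0.8,-0.493,0],"roll":0},{"linear":[0,0,0],"roll":0},{"linear":[0,0,0],"roll":0}]'
```

```text
time_s: 2.02
position: [0.6814, 0.0804, 0.2297]
tool_rot: [[0.95, 0.312, -0.002], [0.312, -0.95, 0.0], [-0.002, -0.001, -1.0]]
ft_force: [-0.2, -0.2, -0.1]
grip_width: 0.0002
gripper_force: 0.0
```

```bash
python3 -m jog '[{"linear":[0,0,0.7],"roll":0},{"linear":[0,0,0.7],"roll":0},{"linear":[0,0,0.7],"roll":0},{"linear":[0,0,0.7],"roll":0},{"linear":[0,0,0.5],"roll":0},{"linear":[0,0,0.3],"roll":0},{"linear":[0,0,0],"roll":0},{"linear":[0,0,0],"roll":0},{"linear":[0,0,0],"roll":0}]'
```

```text
time_s: 2.77
position: [0.6814, 0.0782, 0.0889]
tool_rot: [[0.951, 0.309, 0.002], [0.309, -0.951, -0.0], [0.002, 0.001, -1.0]]
ft_force: [-0.4, -0.2, -0.6]
grip_width: -0.0003
gripper_force: 0.0
```

```bash
python3 -m jog '[{"linear":[0,0,0.1],"roll":0},{"linear":[0,0,0.1],"roll":0},{"linear":[0,0,0.1],"roll":0},{"linear":[0,0,0.05],"roll":0},{"linear":[0,0,0.05],"roll":0},{"linear":[0,0,0.03],"roll":0},{"linear":[0,0,0],"roll":0},{"linear":[0,0,0],"roll":0},{"linear":[0,0,0],"roll":0},{"linear":[0,0,0],"roll":0}]'
```

```text
time_s: 3.6
position: [0.6814, 0.0788, 0.0705]
tool_rot: [[0.951, 0.31, 0.001], [0.31, -0.951, -0.0], [0.001, 0.001, -1.0]]
ft_force: [1.5, -1.6, 5.2]
grip_width: -0.0002
gripper_force: 2.5
```

```bash
python3 -m jog '[{"linear":[0,0,0.03],"roll":0},{"linear":[0,0,0.03],"roll":0},{"linear":[0,0,0.02],"roll":0},{"linear":[0,0,0.01],"roll":0},{"linear":[0,0,0],"roll":0},{"linear":[0,0,0],"roll":0},{"linear":[0,0,0],"roll":0},{"linear":[0,0,0],"roll":0}]'
```

```text
time_s: 4.27
position: [0.6815, 0.0788, 0.068]
tool_rot: [[0.951, 0.31, 0.002], [0.31, -0.951, -0.0], [0.002, 0.001, -1.0]]
ft_force: [-1.0, -2.2, 12.0]
grip_width: -0.0002
gripper_force: 5.9
```

Force is at 12 N with z at 0.068, so the plunger is at its stop. Releasing it and rising.

```bash
python3 -m jog '[{"linear":[0,0,-0.2],"roll":0},{"linear":[0,0,-0.2],"roll":0},{"linear":[0,0,-0.3],"roll":0},{"linear":[0,0,-0.5],"roll":0},{"linear":[0,0,-0.7],"roll":0},{"linear":[0,0,-0.8],"roll":0},{"linear":[0,0,-0.8],"roll":0},{"linear":[0,0,-0.7],"roll":0},{"linear":[0,0,0],"roll":0},{"linear":[0,0,0],"roll":0}]'
```

```text
time_s: 5.1
position: [0.681, 0.0791, 0.2362]
tool_rot: [[0.951, 0.31, 0.002], [0.31, -0.951, 0.0], [0.002, 0.001, -1.0]]
ft_force: [-0.3, 1.2, -0.7]
grip_width: 0.0002
gripper_force: 0.0
```

```bash
python3 -m jog '[{"linear":[-0.623,0.723,0],"roll":0},{"linear":[-0.623,0.723,0],"roll":0},{"linear":[-0.623,0.723,0],"roll":0},{"linear":[-0.623,0.723,0],"roll":0},{"linear":[-0.623,0.723,0],"roll":0},{"linear":[-0.623,0.723,0],"roll":0},{"linear":[-0.623,0.723,0],"roll":0},{"linear":[-0.623,0.723,0],"roll":0},{"linear":[-0.623,0.723,0],"roll":0},{"linear":[-0.623,0.723,0],"roll":0},{"linear":[-0.623,0.723,0],"roll":-0.8},{"linear":[0,0,0],"roll":-0.8}]' 1; python3 -m jog '[{"linear":[0,0,0],"roll":0},{"linear":[0,0,0],"roll":0},{"linear":[0,0,0],"roll":0}]'; python3 - <<'E'
from h import *; from rig import optics; import cv2
c=optics.calibration("wrist"); print(c['T'][:3,3],c['fov_y'])
i=cv2.cvtColor(optics.get_image("wrist"),cv2.COLOR_RGB2BGR); cv2.imwrite("pics/w1.png",i)
E
```

```text
time_s: 6.1
position: [0.5157, -0.3135, 0.2324]
tool_rot: [[0.9, 0.436, -0.004], [0.436, -0.9, 0.001], [-0.003, -0.003, -1.0]]
ft_force: [0.1, -0.1, -0.9]
grip_width: 0.0855
gripper_force: 0.0
time_s: 6.35
position: [0.5191, -0.3073, 0.2338]
tool_rot: [[0.899, 0.438, -0.001], [0.438, -0.899, 0.001], [-0.0, -0.002, -1.0]]
ft_force: [0.2, 0.1, -0.0]
grip_width: 0.0853
gripper_force: 0.0
[ 0.59345816 -0.27053262  0.37665212] 69.2165428903107
```

View pics/w1.png

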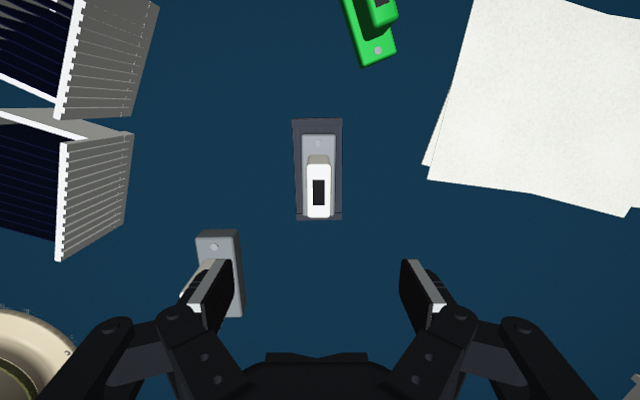

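The wrist view shows the handle top with corners around (307,165)–(330,217), aligned with the tool axes, and the decoys clear of the fingers. Checking the position from this view.

```bash
python3 - <<'E'
from h import *; from rig import env
c=optics.calibration("wrist"); s=env.observe()
P=np.array([ray(c,p,.105) for p in [(307,165),(330,165),(330,217),(307,217)]])
Q=np.array([ray(c,p,.018) for p in [(292,119),(342,118),(342,219),(297,219)]])
print(P.mean(0),Q.mean(0)); d=P[3]-P[0];e=P[1]-P[0];print(np.linalg.norm(d),np.linalg.norm(e),np.degrees(np.arctan2(*d[::-1]))%180)
p=np.append(P.mean(0),.105)-s['position']; print(s['tool_rot'].T@p if hasattr(s['tool_rot'],'T') else np.array(s['tool_rot']).T@p, s['position'])
E
```

```text
[ 0.52194624 -0.30733668] [ 0.5227604  -0.30724191]
0.05295016411615185 0.02181596537459686 25.458033224695157
[0.00238921 0.00147705 0.12908916] [ 0.51924679 -0.30718098  0.2340914 ]
```

```bash
python3 -m jog '[{"linear":[0.04,0.02,0.6],"roll":0},{"linear":[0,0,0.7],"roll":0},{"linear":[0,0,0.7],"roll":0},{"linear":[0,0,0.7],"roll":0},{"linear":[0,0,0.7],"roll":0},{"linear":[0,0,0.6],"roll":0},{"linear":[0,0,0.4],"roll":0},{"linear":[0,0,0],"roll":0},{"linear":[0,0,0],"roll":0},{"linear":[0,0,0],"roll":0},{"linear":[0,0,0],"roll":0}]'
```

```text
time_s: 7.32
position: [0.5214, -0.3087, 0.0601]
tool_rot: [[0.898, 0.439, 0.002], [0.439, -0.898, -0.002], [0.001, 0.002, -1.0]]
ft_force: [-0.3, -0.3, 0.8]
grip_width: 0.0854
gripper_force: 0.0
```

```bash
python3 -m jog '[{"linear":[0,0,0],"roll":0},{"linear":[0,0,0],"roll":0},{"linear":[0,0,0],"roll":0},{"linear":[0,0,0],"roll":0},{"linear":[0,0,0],"roll":0},{"linear":[0,0,0],"roll":0},{"linear":[0,0,0],"roll":0},{"linear":[0,0,0],"roll":0},{"linear":[0,0,0],"roll":0},{"linear":[0,0,0],"roll":0},{"linear":[0,0,0],"roll":0},{"linear":[0,0,0],"roll":0}]' -1 50
```

```text
time_s: 8.32
position: [0.5207, -0.3086, 0.0588]
tool_rot: [[0.899, 0.439, 0.0], [0.439, -0.899, -0.0], [0.0, 0.0, -1.0]]
ft_force: [-1.8, 0.6, 5.2]
grip_width: 0.0232
gripper_force: 50.2
```

```bash
python3 -m jog '[{"linear":[0,0,-0.1],"roll":0},{"linear":[0,0,-0.3],"roll":0},{"linear":[0,0,-0.5],"roll":0},{"linear":[0,0,-0.6],"roll":0},{"linear":[0,0,-0.6],"roll":0},{"linear":[0,0,-0.6],"roll":0},{"linear":[0,0,-0.6],"roll":0},{"linear":[0,0,-0.5],"roll":0},{"linear":[0,0,-0.4],"roll":0},{"linear":[0,0,-0.2],"roll":0},{"linear":[0,0,0],"roll":0},{"linear":[0,0,0],"roll":0}]'
```

```text
time_s: 9.32
position: [0.5204, -0.3083, 0.2335]
tool_rot: [[0.899, 0.439, -0.001], [0.439, -0.899, 0.001], [-0.001, -0.001, -1.0]]
ft_force: [0.1, 0.3, -4.4]
grip_width: 0.0237
gripper_force: 49.6
```

```bash
python3 -m jog '[{"linear":[0.15,-0.3,0],"roll":0},{"linear":[0.322,-0.655,0],"roll":0},{"linear":[0.322,-0.655,0],"roll":0},{"linear":[0.322,-0.655,0],"roll":0},{"linear":[0.322,-0.655,0],"roll":0},{"linear":[0.322,-0.655,0],"roll":0},{"linear":[0.322,-0.655,0],"roll":0},{"linear":[0.322,-0.655,0],"roll":0},{"linear":[0.322,-0.655,0],"roll":0},{"linear":[0.322,-0.655,0],"roll":0},{"linear":[0.322,-0.655,0],"roll":0}]'
```

```text
time_s: 10.23
position: [0.5205, -0.001, 0.2333]
tool_rot: [[0.898, 0.439, -0.002], [0.439, -0.898, 0.001], [-0.002, -0.002, -1.0]]
ft_force: [1.3, 0.3, -2.6]
grip_width: 0.0236
gripper_force: 49.7
```

```bash
python3 -m jog '[{"linear":[0.322,-0.655,0],"roll":0},{"linear":[0.322,-0.655,0],"roll":0},{"linear":[0.322,-0.655,0],"roll":0},{"linear":[0.322,-0.655,0],"roll":0},{"linear":[0.322,-0.655,0],"roll":0},{"linear":[0.322,-0.655,0],"roll":0},{"linear":[0.322,-0.655,0],"roll":0},{"linear":[0.322,-0.655,0],"roll":0},{"linear":[0.3,-0.6,0],"roll":0},{"linear":[0.2,-0.41,0],"roll":0},{"linear":[0,0,0],"roll":0}]'
```

```text
time_s: 11.15
position: [0.5207, 0.279, 0.2328]
tool_rot: [[0.897, 0.442, -0.003], [0.442, -0.897, 0.0], [-0.002, -0.002, -1.0]]
ft_force: [-0.9, -0.8, -3.5]
grip_width: 0.0235
gripper_force: 50.0
```

```bash
python3 -m jog '[{"linear":[0,0,0],"roll":0.4},{"linear":[0,0,0],"roll":0.6},{"linear":[0,0,0],"roll":0.6},{"linear":[0,0,0],"roll":0.6},{"linear":[0,0,0],"roll":0.6},{"linear":[0,0,0],"roll":0.4},{"linear":[0,0,0],"roll":0.2},{"linear":[0,0,0],"roll":0},{"linear":[0,0,0],"roll":0},{"linear":[0,0,0],"roll":0}]'; python3 - <<'E'
from h import *; import cv2
for n in ("wrist","scene"):
    cv2.imwrite(f"pics/{n}2.png",cv2.cvtColor(optics.get_image(n),cv2.COLOR_RGB2BGR))
E
```

```text
time_s: 11.98
position: [0.5222, 0.2754, 0.2343]
tool_rot: [[0.987, 0.158, -0.001], [0.158, -0.987, -0.0], [-0.001, 0.0, -1.0]]
ft_force: [0.1, 0.0, -2.9]
grip_width: 0.0236
gripper_force: 50.0
```

View pics/wrist2.png

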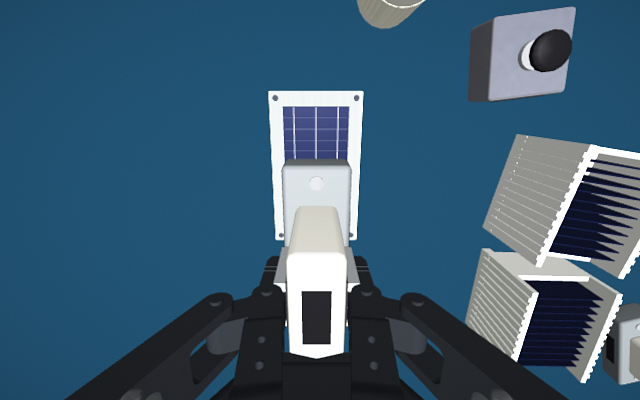

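View pics/scene2.png

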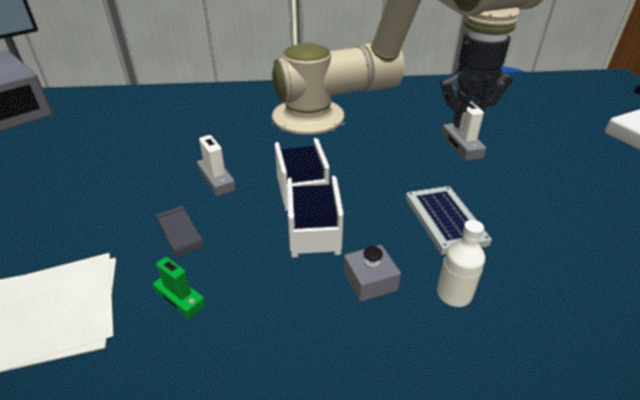

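The wrist view shows the head level, with its far foot edge at about (283,166)–(351,166). The chuck's far edge is at (268,91)–(363,91) and its visible near corners at about (275,240) and (357,240). In the scene view the cassettes and bottle are unmoved and the plunger is up.

```bash
python3 - <<'E'
from h import *; from rig import env
np.set_printoptions(precision=4,suppress=True)
c=optics.calibration("wrist"); s=env.observe(); R=np.array(s['tool_rot']); p=np.array(s['position'])
def t(uv,z): return (R.T@(np.append(ray(c,uv,z),z)-p))[:2]
print("foot far edge",t((283,167),.2185),t((351,166),.2185))
a,b=ray(c,(268,91),.02),ray(c,(363,91),.02); e=b-a
print("chuck",a,b,np.linalg.norm(e),np.degrees(np.arctan2(e[1],e[0]))%180-90)
n=np.array([-e[1],e[0]])/np.linalg.norm(e); m=(a+b)/2
if n[0]>0:n=-n
print("chuck centre",m+.095*n, "long side", np.degrees(np.arctan2(*(ray(c,(275,240),.02)-a)[::-1]))%180)
# cell far edge
a,b=ray(c,(283,107),.021),ray(c,(349,107),.021);print("cell centre",(a+b)/2+.078*n,np.linalg.norm(b-a))
E
```

```text
foot far edge [ 0.05   -0.0193] [0.0506 0.0184]
chuck [0.6099 0.3465] [0.6271 0.2386] 0.10934657099854207 9.060566292657981
chuck centre [0.5247 0.2776] long side 8.893981226600914
cell centre [0.5243 0.277 ] 0.07702620758404567
```

```bash
python3 -m jog '[{"linear":[0.03,-0.01,0.4],"roll":0},{"linear":[0,0,0.6],"roll":0},{"linear":[0,0,0.6],"roll":0},{"linear":[0,0,0.6],"roll":0},{"linear":[0,0,0.5],"roll":0},{"linear":[0,0,0.4],"roll":0},{"linear":[0,0,0.3],"roll":0},{"linear":[0,0,0.2],"roll":0},{"linear":[0,0,0.2],"roll":0},{"linear":[0,0,0.1],"roll":0},{"linear":[0,0,0],"roll":0},{"linear":[0,0,0],"roll":0}]'
```

```text
time_s: 13.08
position: [0.5237, 0.2762, 0.0789]
tool_rot: [[0.988, 0.157, 0.001], [0.157, -0.988, 0.0], [0.001, -0.0, -1.0]]
ft_force: [0.8, -0.0, -3.2]
grip_width: 0.0236
gripper_force: 50.0
```

```bash
python3 -m jog '[{"linear":[0,0,0],"roll":0},{"linear":[0,0,0],"roll":0},{"linear":[0,0,0],"roll":0},{"linear":[0,0,0],"roll":0},{"linear":[0,0,0],"roll":0},{"linear":[0,0,0],"roll":0}]'; python3 - <<'E'
from h import *; import cv2
a=cv2.cvtColor(optics.get_image("scene"),cv2.COLOR_RGB2BGR)[60:310,260:580]
cv2.imwrite("pics/fin.png",cv2.resize(a,None,fx=2.3,fy=2.3,interpolation=cv2.INTER_CUBIC))
E
```

```text
time_s: 13.58
position: [0.5235, 0.2761, 0.0786]
tool_rot: [[0.988, 0.157, 0.0], [0.157, -0.988, 0.0], [0.0, 0.0, -1.0]]
ft_force: [0.5, 0.1, -2.4]
grip_width: 0.0234
gripper_force: 50.0
```

View pics/fin.png

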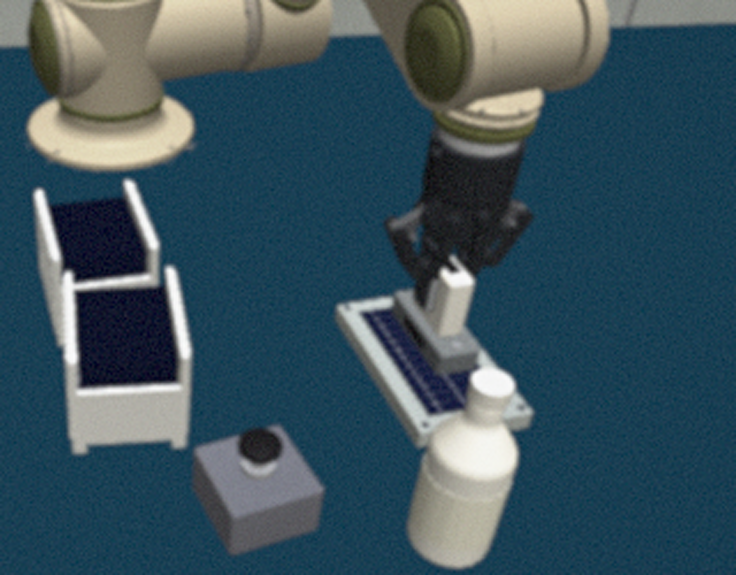

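```bash
python3 - <<'E'
from h import *; from rig import env
c=optics.calibration("scene"); s=env.observe(); R=np.array(s['tool_rot']); p=np.array(s['position'])
f=200/np.tan(np.radians(c['fov_y']/2))
for dz in (.0158,.0408):
  for x,y in((.05,.02),(.05,-.02),(-.05,.02)):
    q=np.linalg.inv(c['T'])@np.append(p+R@np.array([x,y,dz]),1)
    uv=np.array([c['cx']+f*q[0]/q[2],c['cy']+f*q[1]/q[2]]); print(dz,x,y,uv,(uv-[260,60])*2.3)
E
```

```text
0.0158 0.05 0.02 [450.83795705 215.04590639] [438.92730122 356.6055847 ]
0.0158 0.05 -0.02 [468.53649351 212.13222257] [479.63393507 349.90411191]
0.0158 -0.05 0.02 [429.90487211 186.7051437 ] [390.78120586 291.42183052]
0.0408 0.05 0.02 [448.58297234 224.13636149] [433.74083638 377.51363143]
0.0408 0.05 -0.02 [465.99987345 221.19941985] [473.79970893 370.75866566]
0.0408 -0.05 0.02 [428.15622484 195.52715503] [386.75931712 311.71245657]
```

```bash
python3 -c "
import cv2
a=cv2.imread('pics/fin.png')[240:440,330:540]
cv2.imwrite('pics/fin2.png',cv2.resize(a,None,fx=2.8,fy=2.8))"
```

```text
(no output)
```

View pics/fin2.png

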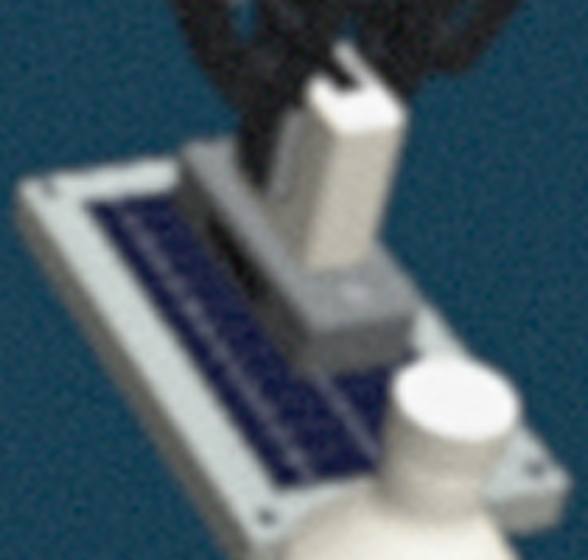

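The crop puts the foot's top front corner at (439,357), against a predicted (439,356.6), so the head sits in the grip as assumed, about 17 mm above the cell. Lowering 4 mm and handing in.

```bash
python3 -m jog '[{"linear":[0,0,0.05],"roll":0},{"linear":[0,0,0.05],"roll":0},{"linear":[0,0,0],"roll":0},{"linear":[0,0,0],"roll":0},{"linear":[0,0,0],"roll":0},{"linear":[0,0,0],"roll":0},{"linear":[0,0,0],"roll":0},{"linear":[0,0,0],"roll":0}]' && python3 -c "
from rig import env
print(env.close_job())"
```

```text
time_s: 14.3
position: [0.5235, 0.2761, 0.0746]
tool_rot: [[0.988, 0.157, 0.0], [0.157, -0.988, 0.0], [0.0, -0.0, -1.0]]
ft_force: [1.3, -0.6, -3.1]
grip_width: 0.0235
gripper_force: 50.0
the job is handed in; nothing more can be done
None
```

I handed the job in at 14.3 s with the gauge zeroed and the head held level in the gripper, about 13 mm above the middle of the cell and aligned with it; no verdict was returned.

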